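# Start the spray bench's extraction fan

## Task

Get the extraction running before spraying: first swing the damper lever on top of the duct from shut to fully open, against its green stop. Only then turn the key on the fan console clockwise from OFF through RUN to START, keep it over at START for about a second so the fan catches, and let go so that it springs back to RUN and stays there. Do not press the red emergency stop, and leave everything else on the bench where it stands.

Things in the scene. Friction and masses are not known exactly. Their poses are not given: they have to be found in the camera images.
- damper_knob (a point): Centre (half-way up) of the upright round red knob on the end of the damper lever, on top of the horizontal metal duct: 20 mm in diameter, 45 mm tall, its top 20 mm above this point. The lever's flat steel strip below it, 18 mm wide, ends 25 mm below this point, the duct's top lies 44 mm below it. z up; -x points from the pivot to the knob and turns with the lever.
- damper_pivot (a point): Point on the lever's vertical axis of turning, at the height of damper_knob, 90 mm from the knob's axis. Fixed on the duct: its -x axis is where the lever points when shut (across the duct, red stop), its -y axis where it points when fully open (along the duct towards the square hood, green stop).
- damper (a joint): Angle of the damper lever: 0 shut (across the duct), 1.571 fully open (along the duct, pointing to the square filter hood). Opening turns it counter-clockwise seen from above. Stiff friction (about 0.2 N m): it stays where it is left.
- key_bow (a point): Centre of the key's black bow, on the axis of turning, 38 mm out from the console's face, which slopes 38 degrees from horizontal, down towards the robot. The bow is 28 mm wide (x), 9 mm thick (y), 30 mm tall (z, the axis of turning, out of the face); axes turn with it. Below the bow a steel lock ring, 31 mm wide, stands 10 mm off the face. No other part over 15 mm high within 90 mm.
- key_axis (a point): The same point as key_bow but with axes fixed in the console: z out of the sloped face along the axis of turning, x up the slope, y to the left seen from the robot. The bow's x axis points 45 degrees left of up-slope at OFF (red mark), straight up-slope at RUN (green mark), 32 degrees right of it at START (yellow mark).
- barrel (a joint): First part of the key's turn, the key lock's latched part: 0 = OFF, 0.785 = RUN (a stop); it starts at OFF or up to 0.12 past it. Grows clockwise seen from outside the face. Light friction (0.05 N m), stays where it is left, so a key let go between OFF and RUN stays there.
- key (a joint): Second part of the key's turn, past RUN, against the return spring: 0 = not past RUN, 0.56 = START (a stop); starts only when barrel is at its RUN stop. Grows clockwise too; the key's whole angle from OFF is barrel + key, 1.345 at START. The spring takes 0.10 N m to begin, 0.17 N m at START; let go, the key turns back to RUN by itself well within half a second.
- estop (a joint): Travel of the red mushroom emergency-stop button (40 mm in diameter, its top 35 mm above the face), on the same sloped face 130 mm to the right of the key: 0 out, 0.006 pressed in (14 N). Not to be pressed.
- tape_roll_mid (a point): Centre of a loose yellow masking-tape roll lying flat on the robot's side of the console or the duct, 96 mm in diameter, 24 mm high. To be left alone.
- mix_cup_mid (a point): Centre of a loose white mixing cup, 72 mm wide, 85 mm high, on the robot's side of the duct or the console. To be left alone.
- spray_bottle_mid (a point): Middle of a loose white spray bottle with blue trigger head, 200 mm high, beyond the pedestal. To be left alone.
- brush_grip (a point): Handle of a loose flat brush, 190 mm long, lying to the right of the console. To be left alone.
- mask_plug_mid (a point): Centre of a loose yellow masking plug, 40 mm wide, 35 mm high, standing beyond the duct's hood. To be left alone.
- console: Fixed grey sheet-steel control desk, 190 mm deep, 260 mm wide, 155 mm high at the back and 50 mm at the front. Origin: centre of its underside; -x faces the robot's side.
- duct: Fixed extraction duct: 100 mm pipe whose centre line runs 140 mm above the bench along its y axis, with a 160 mm square hood at -y (mouth 135 mm from the origin, top 224 mm high) and an elbow down into the bench at +y. Origin: on the bench below the lever's pivot.
- pedestal: Fixed white pedestal with a clear acrylic spray fixture, 110 mm wide, 186 mm high, in front of the hood's mouth. Origin: centre of its underside.

How it is judged (in metres and radians):
On the way, in this order (a step that is already met when the one before it is completed fails the run):
1. the damper lever is swung fully open (value of joint damper above 1.47 rad), for 0.1 s.
2. the key is held over at START for at least half a second (value of joint key above 0.42 rad and value of joint barrel above 0.7 rad and value of joint damper above 1.42 rad), for 0.5 s.
3. the key is back at RUN (value of joint key below 0.06 rad and value of joint barrel above 0.68 rad), for 0.2 s.
At the end, for the whole second after the job is handed in: The damper lever is within 0.15 rad of fully open and still; the key is at RUN: within 0.1 rad of the RUN stop (barrel above 0.68) and sprung back from START (key below 0.06) and still (all of step 3 and value of joint damper above 1.42 rad and velocity of joint damper below 0.05 rad/s and velocity of joint key above -0.05 rad/s); the robot touches nothing.
It fails at once if the key is turned past RUN while the damper is not fully open (value of joint key above 0.15 rad and value of joint damper below 1.4 rad).
It fails at once if the emergency stop is pressed (value of joint estop above 0.003 m).
It fails at once if one of the loose things on the bench is moved by more than 30 mm (distance of any of tape_roll_mid, mix_cup_mid, spray_bottle_mid, brush_grip, mask_plug_mid from where it was at the start of the episode above 0.03 m).
It also fails if it takes over 51 s, if anything falls off the work surface, if the arm or the gripper's body presses on something with over 40 N, if the wrist force passes 120 N, or if a joint passes its speed limit or range.

## Robot

A 7-joint arm with a two-finger parallel gripper is mounted at the origin on the work surface. World frame = base frame: x ahead of the robot, y to its left, z up, the work surface at z = 0. Lengths are in mm, angles in rad, forces in N, time in s.
With the tool pointing down it reaches from about 425 to 875 mm from the base axis. Payload 8.4 kg.
Tool frame: the origin (TCP) lies midway between the tips of the shut fingers; the grasp point (between the pads) lies 19 mm behind it; z points along the fingers, y is the line along which they close (so a half turn about z gives the same grasp; the last joint's range is limited). The gripper opens to 87 mm and grips with 3 to 60 N. Pads are 19 mm wide; open, the fingers measure 117 mm over their backs; the gripper's body (75 mm by 190 mm) begins 51 mm behind the grasp point.
Start: joints at [-1.438, 0.333, 0.04, 1.465, -0.013, 1.343, -0.059], TCP at [149.328, 632.586, 222.546] pointing down, gripper open.
Joint ranges: [-2.58, 2.58], [-0.38, 2.09], [-1.3, 1.39], [0.25, 2.4], [-1.5, 4.64], [0.08, 2.09], [-2.65, 2.65]. Speed limits (rad/s): [2.22, 2.22, 2.79, 2.79, 3.14, 3.14, 3.14].

## Interface

Orientations are given as a unit quaternion [w, x, y, z].
In Python, from cell import * gives the robot as it stands. The module is installed in compiled form; this text tells all that it offers. Calls block until the motion is done:
- move_pose(position, orientation): joint-space move of the TCP to a pose.
- servo_line(position, rot=None, vel=150): straight line of the TCP; rot=None keeps the orientation; vel is the mean speed in mm/s.
- goto_joints(angles): joint-space move.
- grip(opening, strength=None): finger opening in mm; strength is the grip in N (None keeps the last); returns when the fingers have stopped.
- hold(seconds).
- inverse_kinematics(position, orientation): joint angles nearest the present ones, or None.
- observe(): the state.
- camera(name): name is "scene" or "top" or "wrist"; returns a dict with "img" (420x560x3 uint8, red, green, blue), "z_map" (420x560 float32, mm along the optical axis (not along the pixel's ray), 0 where there is no reading), "vfov" (degrees; the focal length in pixels is half the picture's height over the tangent of half this angle, whatever the lens; pixels are square), "cx", "cy" (the principal point, pixels), "distortion" ([k1, k2, p1, p2, k3] as OpenCV has them; the pictures are not rectified), "R" (3x3) and "t" (3): a world point X has camera coordinates R X + t; the wrist camera has in their place "T_tool_cam" (4x4, takes a point from camera to tool coordinates, whose origin is the TCP and whose axes are the flange's). Camera axes: x right, y down, z forward; pixel columns grow to the right and rows downward; lengths in mm; the calibration is good to about 2 mm. A picture is of the moment at which its call begins: read the wrist's pose just before it.
A pose or a line that the arm cannot do raises Unreachable and nothing moves.
- hand_in(): hands the job in; it is judged then, once.
Trained networks look in a picture, given as the dict that the camera call returned (one of the last four; its "shot" number tells which), for a name from the list of things; names that differ only in an ending like _2 or _b are one class to them, and where a whole thing is asked for, a point or a joint stands for the part that bears it (a point fixed in the world has none). Each returns a list of dicts, best first, with "conf" (0 to 1); they miss things now and then, are a little off and sometimes report something else, mostly with a low value. They report only what shows in the picture. A call takes as long as a camera call.
- search_frame(thing, picture): "extent" ([left, top, right, bottom] in pixels, round what is visible of it).
- trace(thing, picture): "mask" (420x560 bool, what is visible of it) and "extent" ([left, top, right, bottom] in pixels, round what is visible of it).
- tip_of(thing, picture): "uv" ([column, row] in pixels: a listed point, or the origin of a listed thing).
The state is a dict: "t": time; "q": joint angles; "dq": joint speeds; "joint_efforts": joint torques, N m; "position": TCP position; "orientation": TCP orientation; "contact_force": force on the tool from outside, world axes, zero at the start; "moment": the same for the moment, N m; "width": finger opening in mm; "finger_force": force on a finger pad.
Only numpy, scipy, OpenCV 4.12 (cv2) and the standard library are available. Lean on these libraries where they do the work, as an engineer would, in place of code of your own. Each camera call takes 0.05 s, during which the arm holds its last target. There are 200 camera calls.

## Working session

There is one attempt and no reset: what is moved stays moved. The work goes in short steps, each a Python script; the robot and the scene stay as the last script left them, time stands still between calls to the robot, and variables do not carry over. Pictures are saved under pics/ and viewed, at most 10 in all, crops included, and the job is handed in when it is done.

```bash
mkdir -p pics; cat > h.py <<'E'
from cell import *
import numpy as np, cv2
from scipy.spatial.transform import Rotation as Ro
def K(p):
    f=p["img"].shape[0]/2/np.tan(np.radians(p["vfov"])/2)
    return np.array([[f,0,p["cx"]],[0,f,p["cy"]],[0,0,1.]])
def ext(p,st=None):
    if "R" in p: R=np.array(p["R"]);t=np.array(p["t"]);return R.T,-R.T@t
    T=np.array(p["T_tool_cam"]);q=st["orientation"]
    Rt=Ro.from_quat([q[1],q[2],q[3],q[0]]).as_matrix()
    return Rt@T[:3,:3],Rt@T[:3,3]+np.array(st["position"])
def rays(p,uv):
    n=cv2.undistortPoints(np.array(uv,float).reshape(-1,1,2),K(p),np.array(p["distortion"],float)).reshape(-1,2)
    return np.c_[n,np.ones(len(n))]
def world(p,uv,st=None,z=None):
    """uv-> world, from depth map"""
    R,c=ext(p,st);r=rays(p,uv)
    if z is None: z=np.array([p["z_map"][int(round(v)),int(round(u))] for u,v in np.reshape(uv,(-1,2))])
    return (r*np.reshape(z,(-1,1)))@R.T+c
def onz(p,uv,h,st=None):
    R,c=ext(p,st);d=rays(p,uv)@R.T
    return c+d*((h-c[2])/d[:,2])[:,None]
def maskpts(p,m,st=None):
    v,u=np.nonzero(m&(p["z_map"]>0));uv=np.c_[u,v]
    return world(p,uv,st,p["z_map"][v,u])
def save(p,n,box=None,s=1):
    i=p["img"][:,:,::-1]
    if box: i=i[box[1]:box[3],box[0]:box[2]]
    cv2.imwrite("pics/"+n,cv2.resize(i,None,fx=s,fy=s,interpolation=cv2.INTER_CUBIC))
def quat(R):
    q=Ro.from_matrix(R).as_quat();return [q[3],q[0],q[1],q[2]]
E
python3 - <<'E'
from h import *
np.set_printoptions(precision=1,suppress=True)
print(observe()["orientation"])
for n in("scene","top"):
    p=camera(n);save(p,n+".png")
    print(n,ext(p)[1])
    for th in("damper_knob","damper_pivot","key_bow","key_axis","estop","tape_roll_mid","mix_cup_mid","console","duct","pedestal","spray_bottle_mid","brush_grip","mask_plug_mid"):
        try:
            r=tip_of(th,p)[:1]
            for d in r: print(th,round(d["conf"],2),np.array(d["uv"]),world(p,[d["uv"]])[0])
        except Exception as e: print(th,e)
E
```

```text
[-0.   0.1  1.  -0. ]
scene [1239.    96.4  815. ]
damper_knob 0.66 [450.3 185.9] [410.7 243.7 250.4]
damper_pivot 0.75 [458.1 215.2] [188.8 334.2   1.8]
key_axis 0.57 [230.2 208.8] [ 517.8 -254.8  121. ]
estop it knows: brush_grip, console, damper_knob, damper_pivot, duct, key_axis, key_bow, mask_plug_mid, mix_cup_mid, pedestal, spray_bottle_mid, tape_roll_mid
mix_cup_mid 0.77 [233.  198.2] [ 499.2 -254.   141.3]
console 0.65 [207.9 245.1] [ 661.8 -246.3  133.4]
duct 0.94 [430.  285.7] [492.3 267.3   0.3]
pedestal 0.8 [334.1 269.8] [558.8  29.9  44.1]
brush_grip 0.52 [174.4 206.9] [ 591.7 -366.8  154.3]
mask_plug_mid 0.59 [373.5 316.3] [648.4 143.7  26.4]
top [ 413.1  -99.2 1091.5]
damper_knob 0.88 [115.3 275.2] [399.9 236.1 244.7]
damper_pivot 0.96 [104.2 238.5] [482.4 277.1 211.9]
key_bow 0.5 [329.6 227.5] [ 504.7 -248.5  144.9]
key_axis 0.89 [330.4 228.7] [ 501.6 -250.2  146.2]
estop it knows: brush_grip, console, damper_knob, damper_pivot, duct, key_axis, key_bow, mask_plug_mid, mix_cup_mid, pedestal, spray_bottle_mid, tape_roll_mid
tape_roll_mid 0.76 [156.6 293. ] [345.  216.3   4.8]
mix_cup_mid 0.77 [346.  276.2] [ 380.2 -311.4    5.1]
console 0.95 [342.8 216.4] [ 535.6 -288.1  116.5]
duct 0.76 [139.6 244. ] [469.8 205.3 187.6]
pedestal 0.72 [227.1 230.1] [505.3   9.  118.7]
spray_bottle_mid 0.87 [212.7 141.6] [712.   34.1 199. ]
brush_grip 0.84 [406.7 252.7] [ 442.3 -480.5   22.2]
mask_plug_mid 0.63 [181.7 190.7] [625.8 144.3  35.9]
```

View pics/top.png

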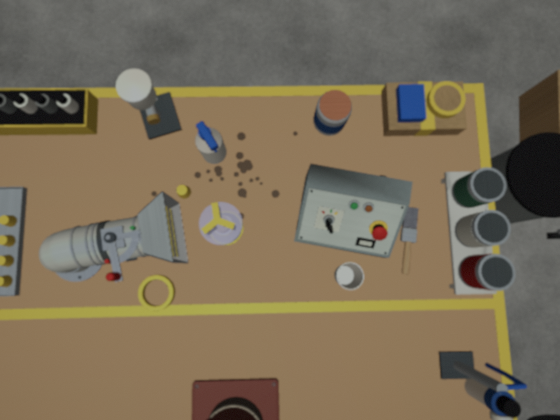

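View pics/scene.png

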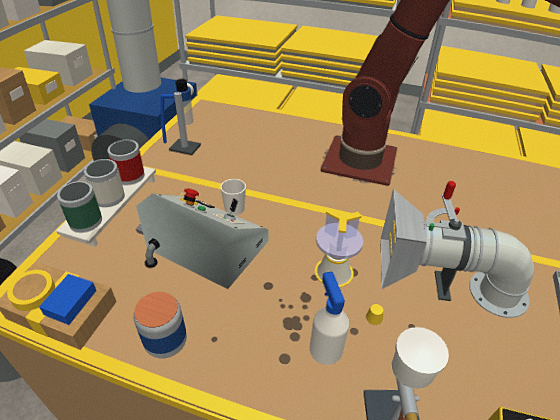

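The top picture shows the knob at (112,276), the pivot at (110,238), the hood on the right, the key at (329,226) and the e-stop at (379,232). Next I refine geometry and take a wrist look.

```bash
python3 - <<'E'
from h import *
np.set_printoptions(precision=2,suppress=True)
p=camera("top")
kn=tip_of("damper_knob",p)[0]["uv"];pv=tip_of("damper_pivot",p)[0]["uv"]
k=onz(p,[kn],234)[0];v=onz(p,[pv],234)[0];print(k,v,np.linalg.norm(k-v),np.degrees(np.arctan2(*(v-k)[1::-1])))
ka=tip_of("key_axis",p)[0]["uv"];print("key",onz(p,[ka],146))
m=trace("console",p)[0]["mask"];P=maskpts(p,m)
# sloped face: RANSAC plane
best=0;rng=np.random.default_rng(0)
for _ in range(400):
    a,b,c=P[rng.choice(len(P),3,False)];n=np.cross(b-a,c-a)
    if np.linalg.norm(n)<1:continue
    n/=np.linalg.norm(n);n*=np.sign(n[2]);
    if not .7<n[2]<.87: continue
    i=abs((P-a)@n)<2.5
    if i.sum()>best:best=i.sum();I=i
Q=P[I];c=Q.mean(0);n=np.linalg.svd(Q-c,full_matrices=False)[2][2];n*=np.sign(n[2]);print("face",c,n,best,len(P),"tilt",np.degrees(np.arccos(n[2])),"yaw",np.degrees(np.arctan2(-n[1],-n[0])))
box=cv2.minAreaRect(Q[:,:2].astype(np.float32));print(box)
# point on ray of key_axis 38 mm above face
R,o=ext(p);d=(rays(p,[ka])@R.T)[0];t=(38-(o-c)@n)/(d@n);print("keypos",o+d*t)
for yaw in (0,90,180,-90):
    for z in(290,330):
        q=Ro.from_euler('z',yaw,degrees=True).as_matrix()@np.diag([1,-1,-1.])
        print(yaw,z,inverse_kinematics(list(k[:2])+[z],quat(q)))
q=Ro.from_quat(np.roll(observe()["orientation"],-1)).as_matrix();print(q,camera("wrist")["T_tool_cam"])
E
```

```text
[405.12 239.85 234.  ] [488.   269.09 234.  ] 87.88591836867249 19.428517510800926
key [[ 507.2  -244.48  146.  ]]
face [ 528.78 -304.78  110.27] [-0.6   0.12  0.79] 4354 8263 tilt 37.58996131414366 yaw -11.33665963524825
((525.7194213867188, -307.80792236328125), (259.9208984375, 142.32736206054688), 78.60499572753906)
keypos [ 508.39 -246.32  133.99]
0 290 [-1.15 -0.1   0.49  1.8   0.05  1.43 -2.24]
0 330 [-1.15 -0.11  0.48  1.72  0.05  1.51 -2.25]
90 290 [-1.16 -0.1   0.49  1.8   0.05  1.43 -0.67]
90 330 [-1.17 -0.11  0.49  1.72  0.05  1.51 -0.68]
180 290 [-0.98 -0.08  0.33  1.79  0.03  1.43  0.92]
180 330 [-0.99 -0.09  0.34  1.72  0.03  1.51  0.91]
-90 290 [-0.94 -0.08  0.29  1.79  0.02  1.43  2.49]
-90 330 [-0.95 -0.09  0.3   1.72  0.03  1.51  2.49]
[[-0.97  0.23 -0.  ]
 [ 0.23  0.97 -0.  ]
 [ 0.   -0.   -1.  ]] [[   0.     -0.97   -0.24   66.33]
 [   1.      0.      0.     -0.01]
 [  -0.     -0.24    0.97 -162.06]
 [   0.      0.      0.      1.  ]]
```

```bash
python3 - <<'E'
from h import *
np.set_printoptions(precision=2,suppress=True)
grip(50,20)
q=quat(Ro.from_euler('z',15,degrees=True).as_matrix()@np.diag([1,-1,-1.]))
move_pose([410,245,370],q);hold(.3)
s=observe();p=camera("wrist");save(p,"w1.png")
print(s["t"],s["position"])
for th in("damper_knob","damper_pivot"):
    for d in tip_of(th,p)[:2]: print(th,d["conf"],d["uv"],onz(p,[d["uv"]],234,s)[0])
for d in trace("damper_knob",p)[:1]:
    P=maskpts(p,d["mask"],s);print(d["conf"],d["extent"]);T=P[P[:,2]>P[:,2].max()-5];print(P[:,2].max(),len(T),T.mean(0),(T.max(0)+T.min(0))/2,np.ptp(T,axis=0))
E
```

```text
4.5833 [409.85 245.34 369.82]
damper_knob 0.69 [276.4, 213.3] [398.1  248.29 234.  ]
damper_pivot 0.72 [283.7, 124.8] [486.55 264.35 234.  ]
0.8 [269.5, 114.5, 294.2, 224.5]
255.5584574963529 250 [399.76 246.17 253.09] [399.22 246.02 253.06] [18.27 17.56  4.99]
```

View pics/w1.png

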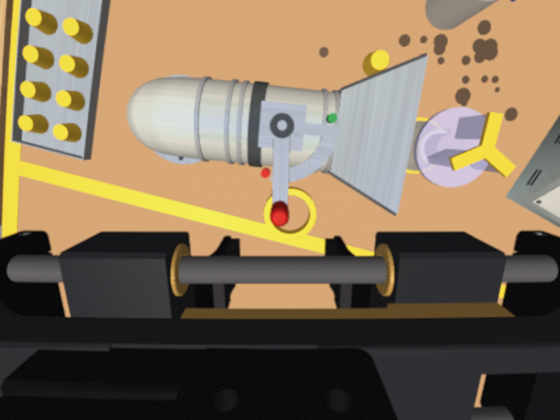

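The wrist picture shows the knob at (280,215), the pivot at (282,125), the green stop at (331,118) on the hood side, and open space around the knob. The lever points at about 12° yaw, so I grip and swing it.

```bash
python3 - <<'E'
from h import *
np.set_printoptions(precision=2,suppress=True)
pv=np.array([487,265.2]);psi=12
def pose(a,z,r=90):
    y=np.radians(psi+a)
    return [pv[0]-r*np.cos(y),pv[1]-r*np.sin(y),z],quat(Ro.from_euler('z',psi+a,degrees=True).as_matrix()@np.diag([1,-1,-1.]))
P,q=pose(0,300);move_pose(P,q)
P,q=pose(0,222);servo_line(P,vel=100);print(observe()["contact_force"])
grip(0,15);s=observe();print(s["width"],s["finger_force"],s["contact_force"])
for a in (12,24,36,48,60,72,82,90,93):
    P,q=pose(a,222);servo_line(P,q,vel=80);s=observe();print(a,s["t"],s["contact_force"],s["moment"],s["width"])
hold(.3);s=observe();print(s["position"],s["contact_force"])
grip(60);P=s["position"];servo_line([P[0],P[1],300],vel=150)
servo_line([P[0]-70,P[1],370],vel=200)
hold(.2)
p=camera("top");save(p,"t2.png",(60,180,260,320),3)
d=tip_of("damper_knob",p)[0];print(d["conf"],onz(p,[d["uv"]],234),observe()["t"])
E
```

```text
[ 0.37 -0.02 -0.5 ]
19.281265888987186 14.999756795587018 [-0.45 -1.49  1.46]
12 7.1167 [ 1.69 -1.14 -0.65] [-0.23 -0.37  0.02] 19.336451461400348
24 7.5 [ 4.52  1.56 -1.67] [ 0.2  -0.82  0.07] 19.347678874745306
36 7.8833 [ 3.8   2.57 -2.54] [ 0.52 -0.77  0.05] 19.60989642904161
48 8.2667 [ 3.64  2.97 -1.6 ] [ 0.58 -0.73  0.05] 19.036572172551026
60 8.65 [ 2.25  3.81 -0.08] [ 0.78 -0.69  0.05] 19.580072637746717
72 9.0333 [ 2.98  3.82 -0.87] [ 0.83 -0.44  0.  ] 18.948044027673816
82 9.3833 [0.92 4.95 0.3 ] [ 1.01 -0.34  0.04] 19.55691321572978
90 9.6917 [-17.02   0.55  13.17] [0.12 3.98 0.11] 19.407570741241177
93 9.9417 [-30.74  -1.2   20.85] [-0.41  6.98 -0.15] 23.73224681980385
[503.33 178.86 221.36] [-29.51  -1.27  20.25]
0.8 [[500.93 172.6  234.  ]] 12.75
```

```bash
python3 - <<'E'
from h import *
np.set_printoptions(precision=2,suppress=True)
q=quat(Ro.from_euler('z',80,degrees=True).as_matrix()@np.diag([1,-1,-1.]))
servo_line([470,150,380],q,vel=200);hold(.2)
s=observe();p=camera("wrist");save(p,"w2.png");print(s["t"])
K_={}
for th in("damper_knob","damper_pivot"):
    for d in tip_of(th,p)[:1]: K_[th]=onz(p,[d["uv"]],234,s)[0];print(th,d["conf"],d["uv"],K_[th])
P=maskpts(p,trace("damper_knob",p)[0]["mask"],s);T=P[P[:,2]>249];c=(T.max(0)+T.min(0))/2
print(c,len(T),np.degrees(np.arctan2(487-c[0],c[1]-265.2)))
E
```

```text
13.5333
damper_knob 0.66 [306.9, 171.0] [500.78 178.71 234.  ]
damper_pivot 0.84 [281.3, 84.8] [488.73 266.85 234.  ]
[500.47 178.35 252.26] 288 -171.1845805269577
```

View pics/w2.png

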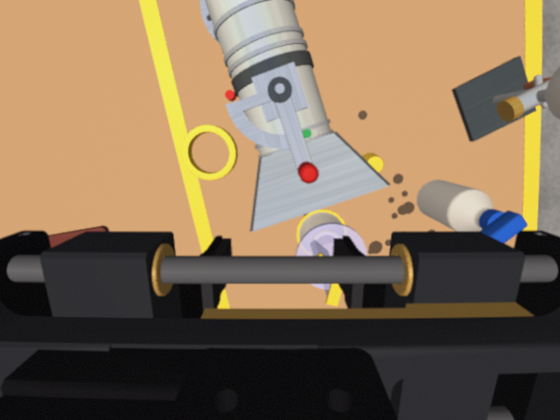

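The wrist picture shows the knob at (308,172), the pivot at (280,90) and the green stop at (307,133), near the strip's edge. I zoom in to check for contact.

```bash
python3 -c "
import cv2
i=cv2.imread('pics/w2.png')[65:195,220:370];cv2.imwrite('pics/w2c.png',cv2.resize(i,None,fx=4.5,fy=4.5,interpolation=cv2.INTER_CUBIC))"
```

```text
(no output)
```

View pics/w2c.png

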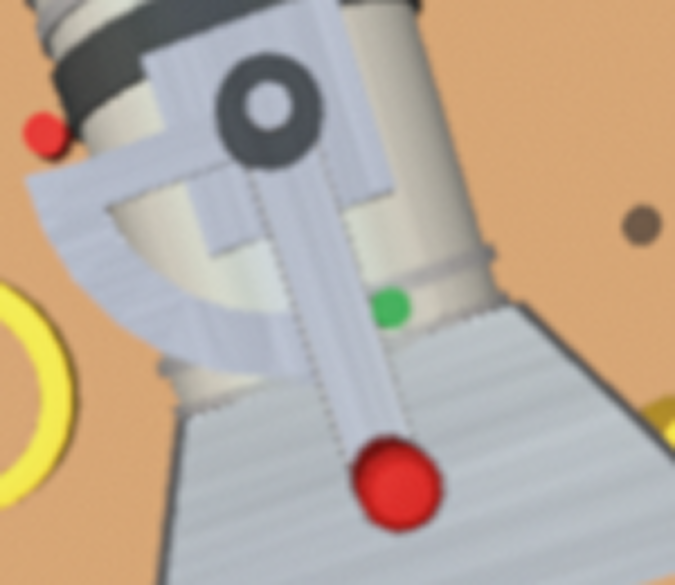

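The lever strip rests on the green stop and lies parallel to the duct axis, so the damper is fully open. Now the key.

```bash
cat >> h.py <<'E'
psi=np.radians(-11.35);t38=np.radians(38)
Rz=Ro.from_euler('z',psi).as_matrix()
ax=Rz@[np.cos(t38),0,np.sin(t38)];n=Rz@[-np.sin(t38),0,np.cos(t38)];ay=np.cross(n,ax)
def krot(a,flip=0):
    """a: bow angle (deg) left of up-slope"""
    a=np.radians(a);bx=np.cos(a)*ax+np.sin(a)*ay;by=np.cross(n,bx)
    s=-1 if flip else 1
    return np.c_[s*bx,-s*by,-n]
E
python3 - <<'E'
from h import *
np.set_printoptions(precision=2,suppress=True)
k=np.array([508.4,-246.3,134])
for f in(0,1):
  for d in (-19,60,110):
    for a in(45,0,-40):
        print(f,d,a,inverse_kinematics(list(k+n*d),quat(krot(a,f))))
E
```

```text
0 -19 45 [-0.77 -0.38  1.15  2.37  0.6   0.32 -1.04]
0 -19 0 [-0.69 -0.31  1.09  2.37  0.37  0.28 -1.62]
0 -19 -40 [-0.35 -0.16  0.8   2.36 -0.24  0.26 -1.77]
0 60 45 [ 0.06 -0.33  0.39  2.36 -0.1   0.45 -0.43]
0 60 0 [ 0.06 -0.33  0.39  2.36 -0.1   0.45 -1.21]
0 60 -40 [ 0.06 -0.33  0.39  2.36 -0.1   0.45 -1.91]
0 110 45 None
0 110 0 None
0 110 -40 None
1 -19 45 [-0.75 -0.36  1.13  2.37  0.54  0.31  2.16]
1 -19 0 [-0.58 -0.24  1.01  2.36  0.11  0.26  1.75]
1 -19 -40 [-0.77 -0.37  1.14  2.37  0.59  0.32  0.63]
1 60 45 [-0.1  -0.38  0.53  2.37  0.07  0.46  2.56]
1 60 0 [ 0.12 -0.32  0.34  2.36 -0.16  0.45  1.97]
1 60 -40 [ 0.06 -0.33  0.39  2.36 -0.1   0.45  1.23]
1 110 45 None
1 110 0 None
1 110 -40 None
```

```bash
python3 - <<'E'
from h import *
np.set_printoptions(precision=2,suppress=True)
q=quat(Ro.from_euler('z',psi).as_matrix()@np.diag([1,-1,-1.]))
move_pose([480,-240,265],q);hold(.2)
s=observe();p=camera("wrist");print(s["t"],s["q"])
R,o=ext(p,s)
for th in("key_bow","key_axis"):
    for d in tip_of(th,p)[:1]: print(th,d["conf"],d["uv"],world(p,[d["uv"]],s))
m=trace("console",p);c0=None
if m:
    P=maskpts(p,m[0]["mask"],s);best=0;rng=np.random.default_rng(0)
    for _ in range(200):
        a=P[rng.integers(len(P))];i=abs((P-a)@n)<2.5
        if i.sum()>best:best=i.sum();c0=P[i].mean(0);Q=P[i]
    nn=np.linalg.svd((Q-c0)[::7],full_matrices=False)[2][2];nn*=np.sign(nn[2]);print("n",nn,n,best,"face",c0)
    for th in("key_bow","key_axis"):
        for d in tip_of(th,p)[:1]:
            dd=(rays(p,[d["uv"]])@R.T)[0];print(th,o+dd*((38-(o-c0)@n)/(dd@n)))
# all points 25..56 mm above face near key
v,u=np.nonzero(p["z_map"]>0);W=maskpts(p,p["z_map"]>0,s);h=(W-c0)@n
L=np.c_[(W-[508.4,-246.3,134])@ax,(W-[508.4,-246.3,134])@ay]
g=(h>28)&(h<58)&(np.hypot(*L.T)<35);B=L[g];print(g.sum(),h[g].max())
r=cv2.minAreaRect(B.astype(np.float32));print("bow rect",r)
top=g&(h>h[g].max()-5);r=cv2.minAreaRect(L[top].astype(np.float32));print("top",top.sum(),r);cc=np.array(r[0]);print("centre",c0+ax*((np.array([508.4,-246.3,134])-c0)@ax+cc[0])+ay*((np.array([508.4,-246.3,134])-c0)@ay+cc[1])+38*n)
save(p,"w3.png")
E
```

```text
15.4417 [-0.71  0.13  1.2   1.72 -0.12  1.38 -1.25]
key_bow 0.62 [285.0, 172.1] [[ 513.06 -248.49  138.89]]
key_axis 0.64 [284.5, 172.1] [[ 513.38 -248.04  140.94]]
n [-0.6   0.12  0.79] [-0.6   0.12  0.79] 26914 face [ 541.52 -304.39  117.88]
key_bow [ 512.68 -248.45  135.41]
key_axis [ 512.77 -247.96  135.41]
537 52.759397390905725
bow rect ((1.9022550582885742, -1.2486200332641602), (28.20486831665039, 9.582858085632324), 42.55892562866211)
top 212 ((1.8897275924682617, -1.0893840789794922), (27.630661010742188, 8.811115264892578), 40.41706085205078)
centre [ 510.69 -247.87  133.8 ]
```

View pics/w3.png

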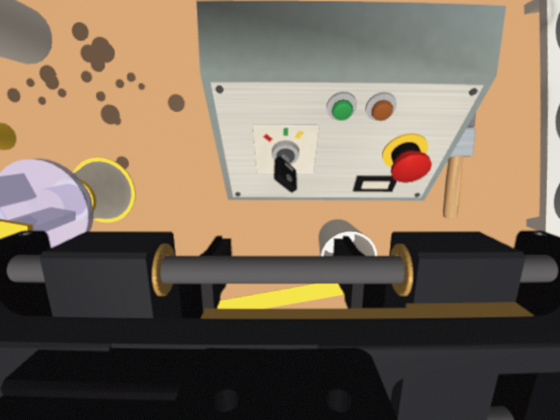

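The wrist picture shows the key bow at (286,173) pointing towards the red OFF mark, the e-stop at (410,165) well clear, and the cup at (347,243). The bow centre is (510.7,-247.9,133.8) at about 41°. I approach along the face normal.

```bash
python3 - <<'E'
from h import *
np.set_printoptions(precision=3,suppress=True)
k=np.array([510.7,-247.9,133.8])
grip(50)
q=quat(krot(42))
print(inverse_kinematics(list(k-16*n),q))
move_pose(list(k+50*n),q);s=observe();print(s["t"],s["q"],s["position"],k+50*n)
p=camera("wrist")
try:
    servo_line(list(k-16*n),vel=80)
    s=observe();print(s["t"],s["q"],s["position"]-(k-16*n),s["contact_force"])
except Unreachable as e: print("unreach",e)
E
```

```text
[-0.111 -0.116  0.576  2.347 -0.421  0.274 -0.183]
17.175 [-0.134 -0.345  0.562  2.36   0.049  0.43  -0.613] [ 480.942 -242.535  173.936] [ 480.519 -241.842  173.201]
18.2 [-0.404 -0.174  0.853  2.356 -0.169  0.264 -0.403] [ 0.136  0.149 -0.046] [-0.005 -0.833 -0.545]
```

```bash
python3 - <<'E'
from h import *
np.set_printoptions(precision=2,suppress=True)
grip(0,50);s=observe();print(s["t"],s["width"],s["finger_force"],s["contact_force"])
q0=np.array(s["q"],float)
for d in (20,42,52,62,70,75):
    q=q0.copy();q[6]-=np.radians(d);goto_joints(list(q));s=observe()
    R=Ro.from_quat(np.roll(s["orientation"],-1)).as_matrix()
    print(d,s["t"],np.degrees(s["q"][6]-q0[6]),"F",s["contact_force"],"M.n",(np.array(s["moment"])@n),"j7",s["joint_efforts"][6],s["width"])
E
```

```text
18.9667 8.489845516539258 50.00065382570028 [-1.76  1.07  1.63]
20 19.3917 -19.77201819546538 F [-0.99 -0.12  0.14] M.n 0.03134781496132071 j7 -0.6314055249094963 8.536654952474713
42 19.85 -41.65808053172598 F [-0.11 -2.79 -0.47] M.n 0.022070124618966402 j7 -0.47029299661517143 9.013764712879915
52 20.1417 -51.594731623834406 F [-0.87 -4.63 -0.59] M.n 0.12788276120030778 j7 -1.030724197626114 8.500424987911915
62 20.4333 -61.64226856858063 F [-1.15 -5.26 -0.98] M.n 0.13607625090632985 j7 -0.7847565785050392 8.683030927422768
70 20.6917 -69.64509383315249 F [-0.98 -5.74 -0.19] M.n 0.17698705978122725 j7 -0.8277222700417042 8.648699240786096
75 20.9417 -74.61894748074857 F [-1.34 -5.35 -1.68] M.n 0.27741993643169055 j7 -0.7022211514413357 8.302638748652775
```

```bash
python3 - <<'E'
from h import *
np.set_printoptions(precision=2,suppress=True)
q=np.array(observe()["q"],float);q[6]-=np.radians(1.5);goto_joints(list(q))
print(observe()["moment"]@n);hold(1.2)
grip(70);hold(.4);s=observe();print(s["t"],s["width"],s["contact_force"])
servo_line(list(np.array(s["position"])+55*n),vel=80)
qd=quat(Ro.from_euler('z',psi).as_matrix()@np.diag([1,-1,-1.]))
k=np.array([510.7,-247.9,133.8])
move_pose([480,-240,275],qd);hold(.3)
s=observe();p=camera("wrist");save(p,"w4.png",(180,60,460,260),2.8)
W=maskpts(p,p["z_map"]>0,s);h=(W-k)@n+38;L=np.c_[(W-k)@ax,(W-k)@ay]
g=(h>28)&(h<58)&(np.hypot(*L.T)<35);print(s["t"],g.sum(),cv2.minAreaRect(L[g].astype(np.float32)))
E
```

```text
0.6952799689762036
23.9917 69.95777478134877 [-0.23  0.34 -0.37]
26.075 310 ((0.08241462707519531, -0.09595918655395508), (9.205735206604004, 28.218698501586914), 89.87203216552734)
```

View pics/w4.png

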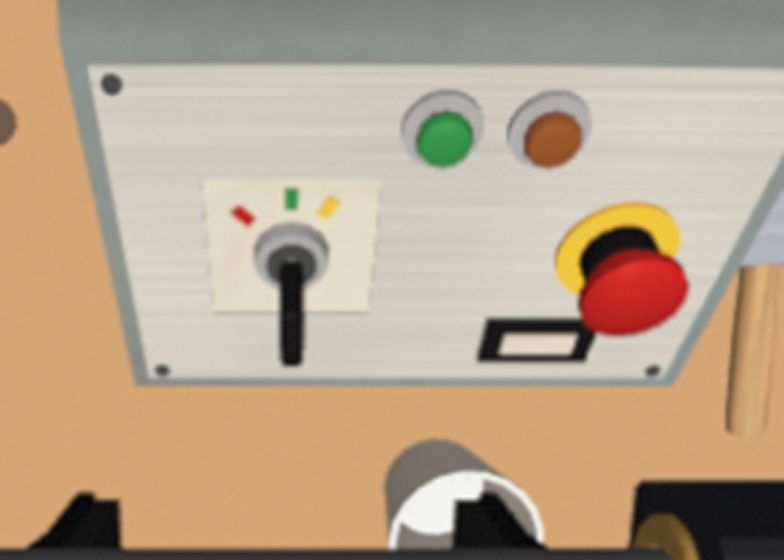

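The key stands at RUN, in line with the green mark at (291,199) in the crop, and measures about 0° off up-slope. The START stop was felt at 0.7 N m and held. The gripper is clear.

```bash
python3 -c "
from h import *
print(hand_in())"
```

```text
the job is handed in; nothing more can be done
None
```

I swung the damper fully open against its green stop, then held the key over at START for just over a second and let go; it sprang back to RUN. The job is handed in at about 26 s on the robot's clock, the e-stop was not touched and I saw no contact with the loose things, but the hand-in gave no verdict.

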